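# Open the stuck grinding jar

### The arm

A 6-joint arm with a two-finger parallel gripper is mounted at the origin on the work surface. World frame = base frame: x ahead of the robot, y to its left, z up, the work surface at z = 0. Lengths are in mm, angles in rad, forces in N, time in s.
With the tool pointing down it reaches from about 275 to 850 mm from the base axis. Payload 19 kg.
Tool frame: the origin (TCP) lies at the very end of the fingers, on their centre line; the grasp point (between the pads) lies 19 mm behind it (grip_point_offset is the distance from the TCP to the grasp point, in mm); z points along the fingers, y is the line along which they close (so a half turn about z gives the same grasp; the last joint's range is limited). The gripper opens to 85 mm and grips with 20 to 120 N. Pads are 22 mm wide; open, the fingers measure 114 mm over their backs; the gripper's body (76 mm by 85 mm) begins 54 mm behind the grasp point. The pads swing forward as they close: fully open they stand 13 mm farther back than shut.
Start: joints at [-1.368, 0.15, 1.437, -0, 1.554, -0.134], TCP at [189.993, -542.672, 231.267] pointing down, gripper open.
Joint ranges: [-2.8, 2.8], [-0.68, 2.1], [0.12, 2.68], [-1.39, 4.53], [0.16, 2.79], [-2.81, 2.81]. Speed limits (rad/s): [1.89, 1.89, 2.22, 3.01, 3.01, 3.01].

### API

Orientations are given as a unit quaternion [x, y, z, w].
In Python, from station import * gives the robot as it stands.
- The arm moves only by the tool arm_command, never from a script. Its argument "plan" is a list of rows, each a list of 3 entries, a list of its own where there are three numbers: the shift along the tool's x, y, z in m, then the turn, a rotation vector about the tool's x, y, z in rad, then the closure in counts, from 0 (fully open) to 255 (shut). In form: [[[tx, ty, tz], [rx, ry, rz], claw], ...]. A call has 1 to 8 rows; each row shifts and turns the commanded pose from where the row before left it, along the tool's axes as they then stand; what a row does not reach is not made up. A row lasts 1/10 s, in which the tool goes at most 50 mm and 8.59 degrees, less where a joint would pass 70% of its speed; a pose out of reach is approached as far as the arm can. A call with a gripper value outside its range is refused whole. The fingers move at their own pace and stop on an object; the grip force is fixed at half the most. Time passes only in rows, so rows that do not move let the fingers close. It gives the time, the measured TCP pose, the force, the opening and the grip force at its end, in the units of the state.
- sense(): the state, without advancing time (a new reading comes with each control period).
- get_image(name): name is "scene" or "side" or "wrist"; returns the picture (400x640x3 uint8, red, green, blue); there is no depth.
- camera_model(name): a dict with "intrinsics" (3x3 intrinsics, pixels), "R" (3x3) and "t" (3): a world point X has camera coordinates R X + t. Camera axes: x right, y down, z forward; pixel columns grow to the right and rows downward; lengths in mm; the calibration is good to about 2 mm. A picture is of the moment at which its call begins: read the wrist's pose just before it. camera_model takes no time and is no camera call; for the wrist camera it gives the pose at the moment of the call.
- sign_off(): hands the job in; it is judged then, once.
Trained networks look in the newest picture that a camera, given by its name, has taken for a name from the list of things; names that differ only in an ending like _2 or _b are one class to them, and where a whole thing is asked for, a point or a joint stands for the part that bears it (a point fixed in the world has none). Each returns a list of dicts, best first, with "conf" (0 to 1); they miss things now and then, are a little off and sometimes report something else, mostly with a low value. They report only what shows in the picture. A call takes as long as a camera call. They do not tell look-alikes from the thing itself.
- look_for(thing, camera): "point" ([column, row] in pixels, amid what is visible of it).
- outline_of(thing, camera): "region" (400x640 bool, what is visible of it) and "point" ([column, row] in pixels, amid what is visible of it).
- pinpoint(thing, camera): "point" ([column, row] in pixels: a listed point, or the origin of a listed thing).
The state is a dict: "time_s": time; "joint_positions": joint angles; "dq": joint speeds; "joint_torque": joint torques, N m; "tool_pos": TCP position; "ee_rot": TCP orientation; "force": force on the tool from outside, world axes, zero at the start; "moment": the same for the moment, N m; "gripper_width": finger opening in mm; "finger_force": force on a finger pad.
Only numpy, scipy, OpenCV 4.12 (cv2) and the standard library are available. Lean on these libraries where they do the work, as an engineer would, in place of code of your own. Each camera call takes 0.05 s, during which the arm holds its last target. There are 200 camera calls.

### The job

The aluminium screw lid of the steel grinding jar clamped in the bench vice is stuck: grip it hard, break it loose with a short hard twist (anticlockwise seen from above) and spin it off. Let it climb on its thread and lift it only once the thread lets go: do not haul on it, lean on it or shove it sideways. Then set it down gently, right way up and flat, in the clear part of the steel tray, and leave everything else where it stands.

Things in the scene. Friction and masses are not known exactly. Their poses are not given: they have to be found in the camera images.
- lid: round aluminium lid on the jar in the vice, 160 g, 30 mm high: knurled grip band 60 mm across on its upper 12 mm, skirt 57 mm across below; origin at the centre of its underside, z up. Unscrews anticlockwise from above. Tight at the start: the first 30 to 70 degrees are stiff (0.5 to 1 N m; a grip of 40 to 50 N holds, one of 15 N slips), then it turns almost freely
- lid_grip (a point): point on the lid's axis at the middle of its grip band, 24 mm above the lid's underside and 89 mm above the bench while the lid is tight
- jar: small grey bench vice, fixed, with the steel jar (56 mm across) upright in its jaws; origin on the bench under the jar's axis; the vice reaches 62 mm to +x, 136 mm to -x (spindle with cross bar), 42 mm to each side and 48 mm up; the jar's shoulder is 62 mm above the bench
- jar_neck (a point): on the jar's axis at the top of its neck, 82 mm above the bench; 52 mm across its three-start thread. The lid does not climb in its first 5 to 35 degrees, then climbs 22 mm a turn. The thread lets go after about half a turn, each time some 20 degrees sooner or later: till then the lid cannot be lifted, then it lies loose some 10 mm up. It is clear of the neck 20 mm above its tight height
- tray: fixed shallow steel tray, 200 x 150 x 18 mm, walls and floor 3 mm thick, long along its x; origin under its centre on the bench; crucible and pot stand in its +x part
- tray_clear (a point): centre of the clear part of the tray, on its inner floor, 30 mm to -x of the tray's centre
- spare_jar: a loose, shut jar of the same kind (60 mm across, 82 mm high) standing just beyond the vice; bystander
- cup: small white ceramic crucible (36 mm across, 30 mm high) standing in the tray's far part; bystander
- balls_pot: small steel pot with a black cap (34 mm across, 38 mm high) standing in the tray's far part; bystander
- spanner: spanner, 170 mm, lying on the bench to the left; bystander
- brush: brush, 160 mm, lying on the bench to the right; bystander
- wash_bottle: white bottle (64 mm across, 140 mm high) on the bench to the right; bystander
- mortar: white ceramic bowl (100 mm across, 50 mm high) on the bench to the left; bystander
Not all that is in view belongs to the job. What is shaped like the lid but blue, brown or purple is not meant.

How it is judged (in metres and radians):
On the way, in this order (a step that is already met when the one before it is completed fails the run):
1. the lid has broken loose and climbed 2 mm on its thread, still on the neck (z of lid_grip in the frame of jar between 0.091 and 0.104 m and horizontal distance between lid and jar below 0.006 m), for 0.2 s.
2. the lid is lifted clear of the neck (z of lid_grip in the frame of jar above 0.11 m), for 0.1 s.
At the end, for the whole second after the job is handed in: the lid lies right way up and flat (tilt under 0.08 rad) on the tray's floor, its whole skirt inside the tray and its centre no more than 30 mm to the +x side of the tray's centre, at rest and let go of (z of lid in the frame of tray between 0.001 and 0.006 m and angle between lid's own z axis and vertical below 0.08 rad and x of lid in the frame of tray between -0.072 and 0.03 m and y of lid in the frame of tray between -0.047 and 0.047 m and linear speed of lid below 0.02 m/s and contact force between the fingers and lid below 0.1 N); the robot touches nothing.
It fails at once if the loosened lid is forced on its thread: pulled, pressed or shoved against the jar with more than 40 N (z of lid_grip in the frame of jar above 0.0925 m and contact force between lid and jar above 40 N).
It fails at once if the lid is put down hard: more than 35 N between lid and tray (contact force between lid and tray above 35 N).
It fails at once if the robot bumps the vice or jar with more than 20 N (contact force between the arm and jar above 20 N).
It fails at once if a bystander is moved more than 25 mm (distance of any of spare_jar, cup, balls_pot, spanner, brush, wash_bottle, mortar from where it was at the start of the episode above 0.025 m).
It also fails if it takes over 67 s, if anything falls off the work surface, if the arm or the gripper's body presses on something with over 40 N, if the wrist force passes 120 N, or if a joint passes its speed limit or range.

## Working session

There is one attempt and no reset: what is moved stays moved. The work goes in short steps, Python scripts to look and compute and a tool call to move; the robot and the scene stay as the last step left them, time stands still between calls to the robot, and variables do not carry over. Pictures are saved under pics/ and viewed, at most 10 in all, crops included, and the job is handed in when it is done.

Besides the shell and the picture viewer there is one more tool, called after "Call:" by a JSON object that holds its "name" and its "arguments", one argument or row to a line. arm_command: Moves the arm, as the interface text tells. Its arguments: {"type":"object","properties":{"plan":{"type":"array"}},"required":["plan"]}

```bash
mkdir -p pics; ls
cat > h.py <<'E'
from station import *
import numpy as np, cv2
def ray(cam,p,m=None):
    m=m or camera_model(cam); K=np.array(m["intrinsics"]);R=np.array(m["R"]);t=np.array(m["t"])
    d=R.T@np.linalg.solve(K,[p[0],p[1],1.]); return -R.T@t,d
def atz(cam,p,z,m=None):
    o,d=ray(cam,p,m); return o+d*(z-o[2])/d[2]
def tri(l):
    A=np.zeros((3,3));b=np.zeros(3)
    for o,d in l:
        d=d/np.linalg.norm(d);P=np.eye(3)-np.outer(d,d);A+=P;b+=P@o
    x=np.linalg.solve(A,b); return x
def save(cam,f):
    im=get_image(cam); cv2.imwrite("pics/"+f,im[:,:,::-1]); return im
E
python3 - <<'E'
from h import *
a=save("scene","s1.png");b=save("side","d1.png");
cv2.imwrite("pics/both.png",np.vstack([a,b])[:,:,::-1][:, :][::1])
np.set_printoptions(precision=1,suppress=True)
for c in("scene","side"):
    m=camera_model(c);print(c,-np.array(m["R"]).T@np.array(m["t"]))
    for n,z in(("lid_grip",89),("lid",65),("jar_neck",82),("jar",0),("tray",0),("tray_clear",3),("spare_jar",0),("cup",3),("balls_pot",3)):
        for r in pinpoint(n,c)[:3]:
            print(n,np.round(r["point"]),round(r["conf"],2),atz(c,r["point"],z))
print(sense())
E
```

```text
pics
scene [1144.5 -461.1 1258.6]
lid_grip [328. 239.] 0.83 [698.3 -74.9  89. ]
lid_grip [268. 288.] 0.82 [ 725.8 -302.4   89. ]
lid_grip [292. 202.] 0.72 [529.9 -87.7  89. ]
lid [273. 230.] 0.77 [ 568.5 -185.7   65. ]
lid [274. 294.] 0.71 [ 740.9 -294.1   65. ]
lid [329. 243.] 0.66 [701.8 -73.   65. ]
jar_neck [270. 224.] 0.83 [ 553.9 -188.4   82. ]
jar_neck [226. 285.] 0.36 [ 646.1 -394.7   82. ]
jar [272. 236.] 0.68 [ 552.6 -186.6    0. ]
tray [343. 168.] 0.74 [474.1 166.2   0. ]
tray [273. 230.] 0.5 [ 536.2 -172.1    0. ]
tray_clear [336. 160.] 0.98 [430.4 165.7   3. ]
cup [272. 237.] 0.47 [ 555.8 -189.1    3. ]
cup [358. 183.] 0.41 [553.3 166.9   3. ]
balls_pot [339. 187.] 0.44 [529.5 105.4   3. ]
side [156.9 958.2 853. ]
lid_grip [293. 163.] 0.81 [ 676.6 -187.4   89. ]
lid_grip [288. 197.] 0.7 [620.9 -29.4  89. ]
lid_grip [332. 170.] 0.67 [ 560.8 -195.3   89. ]
lid [275. 214.] 0.73 [635.   23.4  65. ]
lid [335. 225.] 0.71 [478.6   7.8  65. ]
lid [330. 181.] 0.7 [ 558.4 -173.1   65. ]
jar_neck [326. 174.] 0.78 [ 571.5 -181.    82. ]
tray [316. 289.] 0.48 [463.6 170.9   0. ]
tray_clear [320. 290.] 0.94 [454.3 172.8   3. ]
spare_jar [288. 198.] 0.71 [ 670.8 -138.5    0. ]
cup [282. 282.] 0.77 [546.3 180.    3. ]
balls_pot [303. 265.] 0.77 [522.6 109.5   3. ]
balls_pot [385. 170.] 0.72 [ 453.6 -386.3    3. ]
{'time_s': 1.0, 'joint_positions': array([-1.4,  0.2,  1.4,  0. ,  1.6, -0.1]), 'dq': array([ 0., -0., -0.,  0.,  0.,  0.]), 'joint_torque': array([  0. , -71.3, -57.1,  -0. ,   0. ,   0. ]), 'tool_pos': array([ 190. , -542.7,  231.3]), 'ee_rot': array([ 1. ,  0.2,  0. , -0. ]), 'force': array([-0.5, -0.7,  0.7]), 'moment': array([0., 0., 0.]), 'finger_force': 0.0, 'gripper_width': 85.6203503799082}
```

Run:
```python
import cv2,numpy as np
a=cv2.imread("pics/s1.png")[110:350,180:440];b=cv2.imread("pics/d1.png")[130:330,190:450]
a=cv2.resize(a,(650,600),interpolation=2)[:, :];b=cv2.resize(b,(780,600),interpolation=2)
cv2.imwrite("pics/a2.png",a);cv2.imwrite("pics/b2.png",b)
```

```text
(no output)
```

View pics/a2.png

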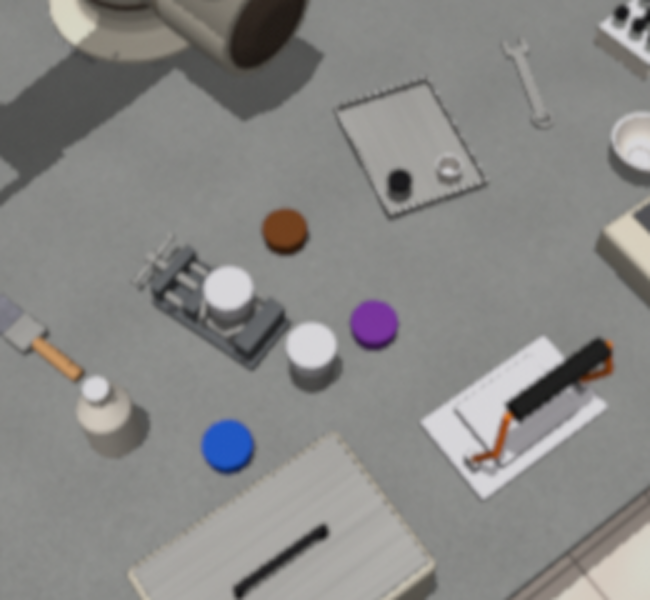

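View pics/b2.png

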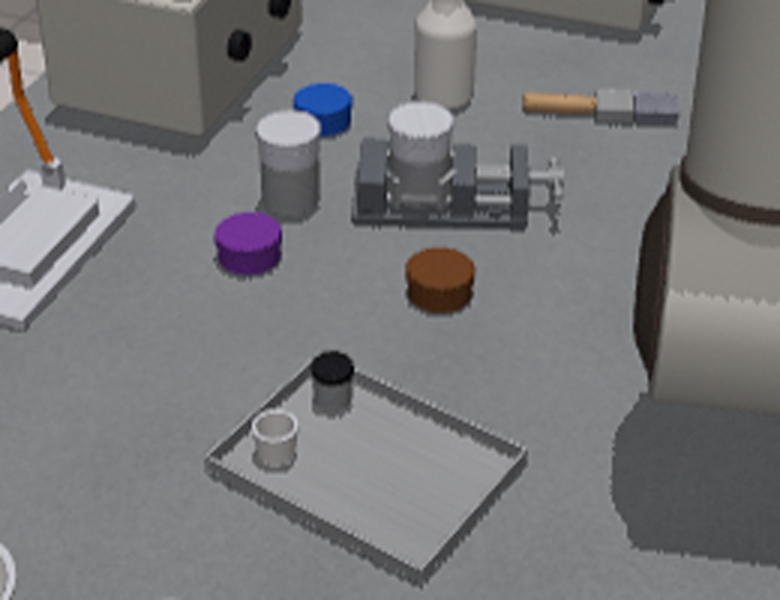

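The lid meant is the white/aluminium one on the jar in the vice, at scene ≈(271,226) and side ≈(330,170). These others are ruled out:
- Brown at (294,202), purple at (330,240) and blue at (271,288): wrong colour, and lying loose on the bench.
- The spare jar's lid at (305,248): that jar isn't clamped.

The enlarged crops above show this clearly. Next I'll triangulate and plan the approach.

```bash
cat >> h.py <<'E'
from scipy.spatial.transform import Rotation as Rn
def tool(): 
    s=sense(); return s,np.array(s["tool_pos"]),Rn.from_quat(s["ee_rot"])
def rel(target,yawx=None):
    """shift in tool axes (m) to world target (mm), yaw turn about tool z"""
    s,p,R=tool(); d=R.inv().apply(np.array(target)-p)/1000
    x=R.apply([1,0,0]); yaw=np.degrees(np.arctan2(x[1],x[0]))
    return np.round(d,4),round(yaw,2),np.round(R.apply([0,0,1]),4)
def near(rs,px,tol=15):
    return [r for r in rs if np.hypot(*(np.array(r["point"])-px))<tol]
E
python3 - <<'E'
from h import *
np.set_printoptions(precision=1,suppress=True)
get_image("scene");get_image("side")
L={}
for n,ps,pd in(("lid",(271,226),(330,172)),("spare_jar",(305,250),(287,185)),("tray",(343,168),(316,289)),("wash_bottle",(222,275),(338,147))):
    for c,p in(("scene",ps),("side",pd)):
        for r in near(outline_of(n,c),p,25)[:1]:
            ys,xs=np.nonzero(r["region"]);print(n,c,round(r["conf"],2),xs.min(),xs.max(),ys.min(),ys.max(),r["point"])
            L.setdefault(n,[]).append(ray(c,r["point"]))
    if len(L.get(n,[]))==2: print("  tri",tri(L[n]))
print("manual lid top", tri([ray("scene",(180+228/2.5,110+287/2.5)),ray("side",(190+420/3,130+119/3))]))
print("manual spare top", tri([ray("scene",(180+312/2.5,110+343/2.5)),ray("side",(190+289/3,130+129/3))]))
# tray corners scene crop
for p in((335,107),(428,80),(486,184),(391,216)): print("tray sc",atz("scene",(180+p[0]/2.5,110+p[1]/2.5),18))
for p in((207,460),(527,452),(424,580),(318,360)): print("tray sd",atz("side",(190+p[0]/3,130+p[1]/3),18))
print(rel([556,-190,230]))
E
```

```text
lid scene 0.72 261 280 217 237 [271.3, 228.3]
lid side 0.62 319 339 164 183 [328.5, 173.3]
  tri [ 567.4 -190.3   78.9]
spare_jar scene 0.92 295 313 241 267 [307.1, 255.2]
spare_jar side 0.83 275 296 167 201 [284.4, 184.8]
  tri [ 686.4 -143.9   38.7]
tray scene 0.65 313 374 142 197 [341.9, 166.1]
tray side 0.56 257 365 251 324 [315.5, 286.9]
  tri [465.7 166.9   3.7]
wash_bottle scene 0.72 210 235 261 293 [222.9, 277.8]
wash_bottle side 0.9 328 348 120 165 [341.4, 145.3]
  tri [ 604.3 -390.6   53.6]
manual lid top [ 563.2 -187.7   93.1]
manual spare top [ 678.  -144.7   80.4]
tray sc [367.8 113.7  18. ]
tray sc [406.  253.5  18. ]
tray sc [595.7 204.9  18. ]
tray sc [561.4  67.   18. ]
tray sd [585.6 218.1  18. ]
tray sd [361.5 120.   18. ]
tray sd [391.4 268.   18. ]
tray sd [552.7  80.6  18. ]
(array([ 0.5, -0.2,  0. ]), np.float64(19.3), array([-0.,  0., -1.]))
```

Call:
{"name": "arm_command", "arguments": {
  "plan": [
    [[0.0426,-0.019,0],[0,0,0],0],
    [[0.0426,-0.019,0],[0,0,0],0],
    [[0.0426,-0.019,0],[0,0,0],0],
    [[0.0426,-0.019,0],[0,0,0],0],
    [[0.0426,-0.019,0],[0,0,0],0],
    [[0.0426,-0.019,0],[0,0,0],0],
    [[0.0426,-0.019,0],[0,0,0],0],
    [[0.0426,-0.019,0],[0,0,0],0]
  ]
}}

```text
time_s: 2.3
tool_pos: [462.6, -285.0, 231.5]
ee_rot: [0.986, 0.168, 0.0, 0.0]
force: [0.2, -1.1, 0.7]
gripper_width: 85.5
finger_force: 0.0
```

Call:
{"name": "arm_command", "arguments": {
  "plan": [
    [[0.0426,-0.019,0],[0,0,0],0],
    [[0.0426,-0.019,0],[0,0,0],0],
    [[0.0426,-0.019,0],[0,0,0],0],
    [[0,0,0],[0,0,0.14],0],
    [[0,0,0],[0,0,0.14],0],
    [[0,0,0],[0,0,0.14],0],
    [[0,0,0],[0,0,0.14],0],
    [[0,0,0],[0,0,0.14],0]
  ]
}}

```text
time_s: 3.1
tool_pos: [563.2, -190.5, 231.3]
ee_rot: [0.983, -0.183, -0.0, -0.0]
force: [1.3, -0.4, 0.8]
gripper_width: 85.5
finger_force: 0.0
```

Call:
{"name": "arm_command", "arguments": {
  "plan": [
    [[0,0,0],[0,0,0.14],0],
    [[0,0,0],[0,0,0.14],0],
    [[0,0,0],[0,0,0.14],0],
    [[0,0,0],[0,0,0.14],0],
    [[0,0,0],[0,0,0.14],0],
    [[0,0,0],[0,0,0],0],
    [[0,0,0],[0,0,0],0]
  ]
}}

```text
time_s: 3.8
tool_pos: [563.2, -190.6, 231.3]
ee_rot: [0.863, -0.505, -0.0, -0.0]
force: [0.4, 0.4, -0.9]
gripper_width: 85.1
finger_force: 0.0
```

Run:
```python
from h import *
np.set_printoptions(precision=4,suppress=True)
s,p,R=tool();m=camera_model("wrist");im=save("wrist","w1.png")
print(s["time_s"],p,s["joint_positions"],rel([563,-188,230]))
for r in outline_of("lid","wrist")[:4]:
    ys,xs=np.nonzero(r["region"]);print("out",round(r["conf"],2),xs.min(),xs.max(),ys.min(),ys.max(),r["point"],atz("wrist",r["point"],92,m))
for n,z in(("lid_grip",89),("jar_neck",82),("jar",0),("spare_jar",0)):
    for r in pinpoint(n,"wrist")[:2]: print(n,round(r["conf"],2),r["point"],atz("wrist",r["point"],z,m))
```

```text
3.8 [ 563.1885 -190.5737  231.2561] [-0.4559  0.1914  1.3899  0.0001  1.5605  2.1738] (array([-0.0023, -0.0011,  0.0013]), np.float64(-60.68), array([-0.    ,  0.0001, -1.    ]))
out 0.69 145 204 196 250 [173.8, 221.6] [662.7727 -94.3092  92.    ]
out 0.61 205 271 0 45 [241.6, 18.6] [ 678.5646 -277.5621   92.    ]
out 0.58 290 339 253 306 [313.1, 280.8] [ 519.2351 -101.8917   92.    ]
out 0.57 285 352 153 221 [316.4, 186.2] [ 563.9161 -188.9043   92.    ]
lid_grip 0.95 [172.4, 227.1] [662.5165 -86.5696  89.    ]
lid_grip 0.91 [315.7, 279.8] [ 516.6315 -102.4545   89.    ]
jar_neck 0.69 [211.8, 146.5] [ 661.6647 -172.9972   82.    ]
jar 0.88 [317.0, 167.8] [ 561.35   -184.4177    0.    ]
spare_jar 0.77 [213.8, 149.0] [ 674.9357 -146.0479    0.    ]
```

View pics/w1.png

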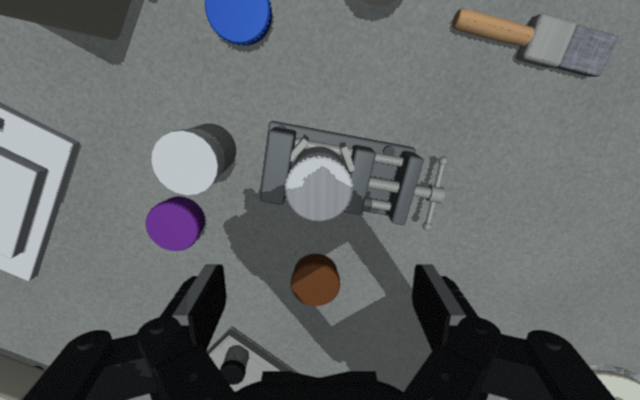

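The wrist view shows the lid on the vice jar at about (319,187). The spare jar is at (187,161), and the brown, purple and blue decoys are at (315,280), (175,223) and (238,15). I'll descend for a closer measurement.

Call:
{"name": "arm_command", "arguments": {
  "plan": [
    [[0,0,0.04],[0,0,0],0],
    [[0,0,0.04],[0,0,0],0],
    [[0,0,0],[0,0,0],0],
    [[0,0,0],[0,0,0],0]
  ]
}}

```text
time_s: 4.5
tool_pos: [563.3, -190.6, 152.2]
ee_rot: [0.862, -0.507, -0.0, -0.0]
force: [-0.5, -0.7, 0.6]
gripper_width: 85.1
finger_force: 0.0
```

```bash
cat > m.py <<'E'
from h import *
def circ(im,c0,r0,cam,m):
    g=cv2.GaussianBlur(cv2.cvtColor(im,cv2.COLOR_RGB2GRAY),(3,3),0)
    c=cv2.HoughCircles(g,cv2.HOUGH_GRADIENT_ALT,1.2,10,param1=150,param2=0.6,minRadius=int(r0*.8),maxRadius=int(r0*1.2))
    return [] if c is None else [x for x in c[0] if np.hypot(x[0]-c0[0],x[1]-c0[1])<20]
E
python3 - <<'E'
from m import *
np.set_printoptions(precision=2,suppress=True)
s,p,R=tool();m=camera_model("wrist");im=save("wrist","w2.png")
K=np.array(m["intrinsics"]);Rc=np.array(m["R"]);t=np.array(m["t"])
print(p,"cam",-Rc.T@t,K[0,0])
q=K@(Rc@np.array([564,-189,95])+t);c0=q[:2]/q[2];r0=K[0,0]*30/q[2];print("pred",c0,r0)
for c in circ(im,c0,r0,"wrist",m): print("hough",c,atz("wrist",c[:2],95,m))
for r in near(outline_of("lid","wrist"),c0,30):
    ys,xs=np.nonzero(r["region"]);cc,rr=cv2.minEnclosingCircle(np.c_[xs,ys].astype(np.float32))
    print("out",r["conf"],xs.min(),xs.max(),ys.min(),ys.max(),r["point"],cc,rr,atz("wrist",((xs.min()+xs.max())/2,ys.min()+(xs.max()-xs.min())/2),95,m))
for r in near(pinpoint("lid_grip","wrist"),c0,30): print("pp",r["point"],atz("wrist",r["point"],89,m))
im1=cv2.imread("pics/w1.png")[:,:,::-1].copy()
for c in circ(im1,(319,187),34,"wrist",None): print("w1 hough",c)
cv2.imwrite("pics/w2c.png",cv2.resize(im[int(c0[1])-70:int(c0[1])+70,int(c0[0])-80:int(c0[0])+80,::-1],None,fx=4,fy=4))
E
```

```text
[ 563.29 -190.59  152.19] cam [ 603.08 -263.8   295.08] 329.0329444109947
pred [315.58 221.87] 45.56441074985511
hough [318.   217.2   46.16] [ 564.21 -192.67   95.  ]
out 0.59 273 363 174 264 [317.7, 219.1] (318.0587158203125, 219.678955078125) 46.54835510253906 [ 563.59 -191.56   95.  ]
pp [318.1, 220.4] [ 561.85 -188.53   89.  ]
w1 hough [319.2  184.8   34.13]
```

View pics/w2c.png

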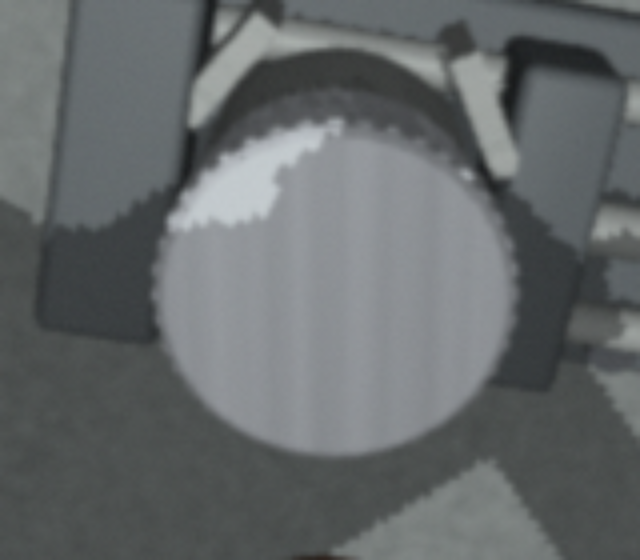

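Run:
```python
from m import *
from scipy.optimize import least_squares
np.set_printoptions(precision=2,suppress=True)
m=camera_model("wrist");K=np.array(m["intrinsics"]);R=np.array(m["R"]);t=np.array(m["t"])
a=np.linspace(0,2*np.pi,400)
def ext(c,z=95):
    P=np.c_[c[0]+30*np.cos(a),c[1]+30*np.sin(a),np.full(400,z)];q=(R@P.T).T+t;u=(K@q.T).T;u=u[:,:2]/u[:,2:]
    return np.array([u[:,0].min(),u[:,0].max(),u[:,1].max(),u[:,1].min()])
r=least_squares(lambda c:(ext(c)-[273.75,364.25,265.25,0])[:3],[564,-189]);print(r.x,r.fun,ext(r.x))
s=[];print(rel([r.x[0],r.x[1],67]))
```

```text
[ 561.42 -187.71] [ 0.15 -0.15 -0.02] [273.9  364.1  265.23 182.07]
(array([-0.  ,  0.  ,  0.09]), np.float64(-60.91), array([ 0., -0., -1.]))
```

Call:
{"name": "arm_command", "arguments": {
  "plan": [
    [[-0.0031,0.0002,0],[0,0,0],0],
    [[0,0,0.03],[0,0,0],0],
    [[0,0,0.03],[0,0,0],0],
    [[0,0,0.015],[0,0,0],0],
    [[0,0,0.01],[0,0,0],0],
    [[0,0,0],[0,0,0],0],
    [[0,0,0],[0,0,0],0]
  ]
}}

```text
time_s: 5.35
tool_pos: [562.1, -188.2, 67.5]
ee_rot: [0.862, -0.507, 0.001, -0.0]
force: [-0.1, -0.7, 0.1]
gripper_width: 85.3
finger_force: 0.0
```

Run:
```python
from h import *
im=save("side","d2.png");im2=save("wrist","w3.png");sc=save("scene","s3.png")
cv2.imwrite("pics/c3.png",np.hstack([cv2.resize(im[130:210,290:370],(400,400)),cv2.resize(im2[200:400,220:420],(400,400))])[:,:,::-1])
```

```text
(no output)
```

View pics/c3.png

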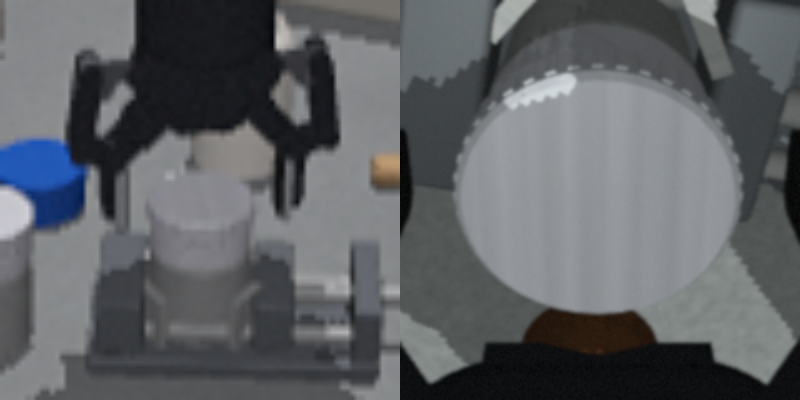

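The lid now sits centred between the open fingers: side view ≈(330,172), wrist view disc spanning columns 247–391 with its bottom at row 358. I'll refit from this close view.

Run:
```python
from m import *
from scipy.optimize import least_squares
np.set_printoptions(precision=4,suppress=True)
m=camera_model("wrist");K=np.array(m["intrinsics"]);R=np.array(m["R"]);t=np.array(m["t"])
a=np.linspace(0,2*np.pi,400)
def ext(c):
    P=np.c_[c[0]+30*np.cos(a),c[1]+30*np.sin(a),np.full(400,95)];u=(K@((R@P.T).T+t).T).T;u=u[:,:2]/u[:,2:]
    return np.array([u[:,0].min(),u[:,0].max(),u[:,1].max(),u[:,1].min()])
r=least_squares(lambda c:(ext(c)-[247.5,391,358,234.5]),[564,-189]);print(r.x,r.fun)
print(rel([*r.x,67]))
```

```text
[ 560.8643 -187.9821] [-0.8333  0.8321 -0.0801  0.1818]
(array([-0.0007,  0.0009,  0.0004]), np.float64(-60.92), array([ 0.0014, -0.0006, -1.    ]))
```

Call:
{"name": "arm_command", "arguments": {
  "plan": [
    [[-0.0007,0.0009,0],[0,0,0],60],
    [[0,0,0],[0,0,0],70],
    [[0,0,0],[0,0,0],255],
    [[0,0,0],[0,0,0],255],
    [[0,0,0],[0,0,0],255],
    [[0,0,0],[0,0,0],255],
    [[0,0,0],[0,0,0],255],
    [[0,0,0],[0,0,0],255]
  ]
}}

```text
time_s: 6.3
tool_pos: [561.5, -187.7, 67.5]
ee_rot: [0.862, -0.507, 0.001, -0.001]
force: [3.9, 4.5, 8.5]
gripper_width: 58.2
finger_force: 62.4
```

Call:
{"name": "arm_command", "arguments": {
  "plan": [
    [[0,0,0],[0,0,-0.14],255],
    [[0,0,0],[0,0,-0.14],255],
    [[0,0,0],[0,0,0],255]
  ]
}}

```text
time_s: 6.6
tool_pos: [561.5, -188.0, 67.6]
ee_rot: [0.925, -0.379, 0.002, -0.0]
force: [4.5, 0.2, 7.1]
gripper_width: 58.2
finger_force: 62.9
```

```bash
cat > st.py <<'E'
from h import *
np.set_printoptions(precision=2,suppress=True)
s,p,R=tool();x=R.apply([1,0,0]);print(s["time_s"],p,"yaw",round(np.degrees(np.arctan2(x[1],x[0])),1),"F",s["force"],"toolF",R.inv().apply(s["force"]),"M",s["moment"],s["gripper_width"],s["finger_force"],s["joint_positions"][5])
E
python3 st.py
```

```text
6.6 [ 561.55 -188.01   67.59] yaw -44.5 F [4.52 0.21 7.09] toolF [ 3.1  -3.33 -7.07] M [ 0.26 -0.9   0.65] 58.16217250886454 62.90983200073242 1.8945856420262543
```

Call:
{"name": "arm_command", "arguments": {
  "plan": [
    [[0,0,0],[0,0,-0.14],255],
    [[0,0,0],[0,0,-0.14],255],
    [[0,0,0],[0,0,0],255]
  ]
}}

```text
time_s: 6.9
tool_pos: [561.5, -187.9, 67.8]
ee_rot: [0.969, -0.246, 0.002, 0.0]
force: [3.7, 1.9, 10.5]
gripper_width: 58.3
finger_force: 63.3
```

```bash
python3 st.py
```

```text
6.9 [ 561.51 -187.95   67.76] yaw -28.5 F [ 3.67  1.9  10.49] toolF [  2.35  -3.43 -10.48] M [ 0.41 -0.54  0.55] 58.30961474606082 63.26104402542114 1.6144817231030935
```

Call:
{"name": "arm_command", "arguments": {
  "plan": [
    [[0,0,-0.0006],[0,0,-0.14],255],
    [[0,0,-0.0006],[0,0,-0.14],255],
    [[0,0,0],[0,0,0],255]
  ]
}}

```text
time_s: 7.2
tool_pos: [561.2, -187.9, 68.6]
ee_rot: [0.994, -0.108, 0.001, 0.0]
force: [1.8, 1.6, 9.5]
gripper_width: 58.2
finger_force: 64.2
```

```bash
python3 st.py
```

```text
7.2 [ 561.21 -187.86   68.63] yaw -12.5 F [1.8  1.61 9.52] toolF [ 1.43 -1.96 -9.52] M [ 0.5  -0.32  0.37] 58.193920307176064 64.246426820755 1.3344951947786499
```

Call:
{"name": "arm_command", "arguments": {
  "plan": [
    [[0,0,-0.0006],[0,0,-0.14],255],
    [[0,0,-0.0005],[0,0,-0.14],255],
    [[0,0,-0.0005],[0,0,-0.14],255],
    [[0,0,0],[0,0,0],255]
  ]
}}

```text
time_s: 7.6
tool_pos: [560.6, -187.7, 69.3]
ee_rot: [0.995, 0.1, 0.0, -0.0]
force: [2.4, 3.1, 1.9]
gripper_width: 57.9
finger_force: 64.7
```

Call:
{"name": "arm_command", "arguments": {
  "plan": [
    [[0,0,-0.0004],[0,0,-0.14],255],
    [[0,0,-0.0005],[0,0,-0.14],255],
    [[0,0,-0.0005],[0,0,-0.14],255],
    [[0,0,0],[0,0,0],255]
  ]
}}

```text
time_s: 8.0
tool_pos: [560.4, -187.6, 70.5]
ee_rot: [0.953, 0.303, 0.0, -0.0]
force: [2.2, 1.5, -2.0]
gripper_width: 58.1
finger_force: 64.6
```

```bash
python3 st.py; python3 -c "
from h import *
im=save('side','d4.png');b=cv2.imread('pics/d2.png');im2=save('wrist','w4.png')
cv2.imwrite('pics/c4.png',np.hstack([cv2.resize(im[130:210,290:370,::-1],(400,400)),cv2.resize(im2[200:400,220:420,::-1],(400,400))]))"
```

```text
8.0 [ 560.44 -187.63   70.5 ] yaw 35.3 F [ 2.21  1.48 -2.04] toolF [2.66 0.07 2.04] M [ 0.44 -0.47  0.02] 58.07722226031762 64.60884690284729 0.5016251486187157
```

View pics/c4.png

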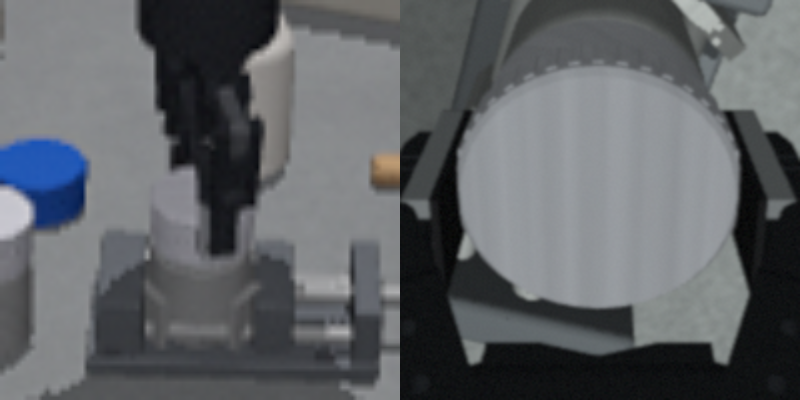

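Run:
```python
from m import *
from scipy.optimize import least_squares
np.set_printoptions(precision=2,suppress=True)
s,p,Rt=tool();m=camera_model("wrist");K=np.array(m["intrinsics"]);R=np.array(m["R"]);t=np.array(m["t"])
a=np.linspace(0,2*np.pi,400)
def ext(c):
    P=np.c_[30*np.cos(a),30*np.sin(a),0*a]+c; u=(K@((R@P.T).T+t).T).T;u=u[:,:2]/u[:,2:]
    return np.array([u[:,0].min(),u[:,0].max(),u[:,1].max(),u[:,1].min()])
# edge profiles along row/col through the disc for w3,w4
for f in("w3","w4"):
    g=cv2.cvtColor(cv2.imread(f"pics/{f}.png"),cv2.COLOR_BGR2GRAY).astype(float)
    print(f,"row298 L",g[298,242:256].astype(int),"R",g[298,383:397].astype(int),"bot",g[346:364,330].astype(int),"top",g[226:242,330].astype(int))
for n,e in(("w3",[247.5,391,358,234.5]),("w4",[249,389.5,353.5,231.5])):
    r=least_squares(lambda c:ext(c)-e,[*p[:2],95]);print(n,Rt.inv().apply(r.x-p),r.fun)
```

```text
w3 row298 L [ 86  87  87  89 104 121 125 127 138 145 148 148 147 145] R [145 146 146 144 137 126 124 125  93  65  60  62  61  58] bot [148 148 148 149 149 148 148 148 149 131  73  31  28  25  27  27  26  29] top [ 83  81  81  82  78  82 100 126 123 109 124 131 133 132 139 151]
w4 row298 L [ 12  10  12   8  12   7  40  91 133 146 149 146 148 148] R [152 148 148 150 145 126  76  30  10  12  13  12  15  13] bot [153 153 152 153 153 151 138  90  47  36  37  37  37  41  37  38  40  37] top [ 88  88  89  89 105 128 121 120 140 145 145 146 148 154 154 156]
w3 [ -1.56  -0.38 -26.83] [-0.42  0.42 -0.53  0.46]
w4 [ -1.61  -0.37 -24.05] [-0.55  0.55 -0.69  0.6 ]
```

Lid size in view is unchanged and the moment has dropped to about 0, so the lid is turning and climbing with the gripper. I'll keep spinning.

Call:
{"name": "arm_command", "arguments": {
  "plan": [
    [[0,0,-0.0005],[0,0,-0.14],255],
    [[0,0,-0.0005],[0,0,-0.14],255],
    [[0,0,-0.0005],[0,0,-0.14],255],
    [[0,0,0],[0,0,0],255]
  ]
}}

```text
time_s: 8.5
tool_pos: [560.4, -187.7, 72.0]
ee_rot: [0.869, 0.495, 0.0, -0.0]
force: [3.0, 2.3, -0.2]
gripper_width: 57.9
finger_force: 64.7
```

Call:
{"name": "arm_command", "arguments": {
  "plan": [
    [[0,0,-0.0005],[0,0,-0.14],255],
    [[0,0,-0.0005],[0,0,-0.14],255],
    [[0,0,-0.0005],[0,0,-0.14],255],
    [[0,0,0],[0,0,0],255]
  ]
}}

```text
time_s: 8.9
tool_pos: [560.5, -187.7, 73.5]
ee_rot: [0.748, 0.664, 0.0, -0.0]
force: [3.7, 2.1, -0.5]
gripper_width: 57.5
finger_force: 64.8
```

Call:
{"name": "arm_command", "arguments": {
  "plan": [
    [[0,0,-0.0005],[0,0,-0.14],255],
    [[0,0,-0.0005],[0,0,-0.14],255],
    [[0,0,-0.0005],[0,0,-0.14],255],
    [[0,0,0],[0,0,0],255]
  ]
}}

```text
time_s: 9.3
tool_pos: [560.6, -187.7, 75.0]
ee_rot: [0.593, 0.805, 0.0, 0.0]
force: [5.4, 2.5, -0.6]
gripper_width: 58.3
finger_force: 64.8
```

Call:
{"name": "arm_command", "arguments": {
  "plan": [
    [[0,0,-0.0005],[0,0,-0.14],255],
    [[0,0,-0.0005],[0,0,-0.14],255],
    [[0,0,-0.0005],[0,0,-0.14],255],
    [[0,0,0],[0,0,0],255]
  ]
}}

```text
time_s: 9.7
tool_pos: [560.5, -187.7, 76.5]
ee_rot: [0.412, 0.911, 0.0, 0.0]
force: [4.3, 1.5, -0.5]
gripper_width: 58.4
finger_force: 64.8
```

```bash
python3 st.py
```

```text
9.7 [ 560.51 -187.69   76.51] yaw 131.3 F [ 4.3   1.52 -0.51] toolF [-1.69  4.24  0.51] M [ 0.41 -0.73  0.07] 58.41771667470165 64.81984734535217 -1.1741188252227601
```

Call:
{"name": "arm_command", "arguments": {
  "plan": [
    [[0,0,-0.0005],[0,0,-0.14],255],
    [[0,0,-0.0005],[0,0,-0.14],255],
    [[0,0,-0.0005],[0,0,-0.14],255],
    [[0,0,0],[0,0,0],255]
  ]
}}

```text
time_s: 10.1
tool_pos: [560.5, -187.6, 78.1]
ee_rot: [0.214, 0.977, 0.0, 0.0]
force: [3.3, 4.0, -0.4]
gripper_width: 58.1
finger_force: 64.8
```

Call:
{"name": "arm_command", "arguments": {
  "plan": [
    [[0,0,-0.0005],[0,0,-0.14],255],
    [[0,0,-0.0005],[0,0,-0.14],255],
    [[0,0,-0.0005],[0,0,0],255],
    [[0,0,0],[0,0,0],255]
  ]
}}

```text
time_s: 10.5
tool_pos: [560.3, -187.6, 79.4]
ee_rot: [0.078, 0.997, 0.0, -0.0]
force: [3.9, 0.9, -1.9]
gripper_width: 57.9
finger_force: 64.8
```

Call:
{"name": "arm_command", "arguments": {
  "plan": [
    [[0,0,-0.0005],[0,0,0],255],
    [[0,0,-0.0005],[0,0,0],255],
    [[0,0,0],[0,0,0],255]
  ]
}}

```text
time_s: 10.8
tool_pos: [560.3, -187.9, 80.5]
ee_rot: [0.074, 0.997, -0.0, -0.0]
force: [2.1, -0.5, -2.5]
gripper_width: 57.9
finger_force: 64.8
```

Call:
{"name": "arm_command", "arguments": {
  "plan": [
    [[0,0,-0.001],[0,0,0],255],
    [[0,0,-0.001],[0,0,0],255],
    [[0,0,0],[0,0,0],255]
  ]
}}

```text
time_s: 11.1
tool_pos: [560.3, -187.8, 82.7]
ee_rot: [0.073, 0.997, 0.0, -0.0]
force: [0.4, -0.3, -2.2]
gripper_width: 57.9
finger_force: 64.8
```

Call:
{"name": "arm_command", "arguments": {
  "plan": [
    [[0,0,-0.003],[0,0,0],255],
    [[0,0,-0.003],[0,0,0],255],
    [[0,0,-0.004],[0,0,0],255],
    [[0,0,-0.005],[0,0,0],255]
  ]
}}

```text
time_s: 11.5
tool_pos: [560.4, -187.7, 97.9]
ee_rot: [0.072, 0.997, 0.0, -0.0]
force: [-0.7, 0.0, -1.7]
gripper_width: 58.1
finger_force: 64.8
```

Call:
{"name": "arm_command", "arguments": {
  "plan": [
    [[0,0,-0.01],[0,0,0],255],
    [[0,0,-0.02],[0,0,0],255],
    [[0,0,-0.03],[0,0,0],255],
    [[0,0,-0.03],[0,0,0],255],
    [[0,0,0],[0,0,0],255]
  ]
}}

```text
time_s: 12.0
tool_pos: [561.7, -188.4, 192.6]
ee_rot: [0.072, 0.997, -0.001, 0.003]
force: [0.3, -0.4, -1.2]
gripper_width: 58.2
finger_force: 64.8
```

```bash
python3 st.py
python3 - <<'E'
from h import *
np.set_printoptions(precision=1,suppress=True)
im2=save('wrist','w5.png');im=save('side','d5.png');sc=save('scene','s5.png')
cv2.imwrite('pics/c5.png',np.hstack([cv2.resize(im[90:210,270:390,::-1],(400,400)),cv2.resize(im2[200:400,220:420,::-1],(400,400))]))
for c in("scene","side"):
    for n,z in(("tray",0),("tray_clear",3),("cup",3),("balls_pot",3)):
        for r in pinpoint(n,c)[:2]: print(c,n,np.round(r["point"]),round(r["conf"],2),atz(c,r["point"],z))
    for r in outline_of("tray",c)[:1]:
        q=cv2.boxPoints(cv2.minAreaRect(np.argwhere(r["region"])[:,::-1].astype(np.float32)))
        h=cv2.convexHull(np.argwhere(r["region"])[:,::-1].astype(np.int32));e=cv2.approxPolyDP(h,6,True)[:,0]
        # corners: rim at 18 mm height (bottom hidden)
        W=np.array([atz(c,p,18) for p in e]);print(e.tolist(),W[:,:2].tolist() if 0 else W[:,:2])
E
```

```text
12.0 [ 561.73 -188.39  192.61] yaw 171.7 F [ 0.25 -0.41 -1.17] toolF [-0.3  -0.36  1.18] M [ 0.02 -0.01  0.05] 58.166830994055964 64.80179071426392 -1.8797027513147815
scene tray [343. 168.] 0.65 [469.2 166.8   0. ]
scene tray_clear [336. 162.] 0.93 [436.9 163.4   3. ]
scene tray_clear [340. 186.] 0.57 [527.4 109.6   3. ]
scene cup [357. 183.] 0.63 [551.9 165.7   3. ]
scene balls_pot [339. 190.] 0.44 [539.4  96.5   3. ]
[[373, 183], [335, 198], [313, 154], [350, 142]] [[591.  202.5]
 [563.7  59.4]
 [370.1 107.6]
 [403.5 250. ]]
side tray [311. 286.] 0.9 [478.5 166.    0. ]
side tray_clear [320. 289.] 0.66 [454.9 168.6   3. ]
side cup [280. 281.] 0.59 [550.8 180.4   3. ]
side cup [175. 342.] 0.46 [677.7 421.9   3. ]
side balls_pot [301. 261.] 0.63 [533.7  96.9   3. ]
[[364, 280], [331, 324], [258, 285], [292, 252]] [[365.7 119.3]
 [391.4 270. ]
 [585.3 223.7]
 [558.9  91.1]]
```

View pics/c5.png

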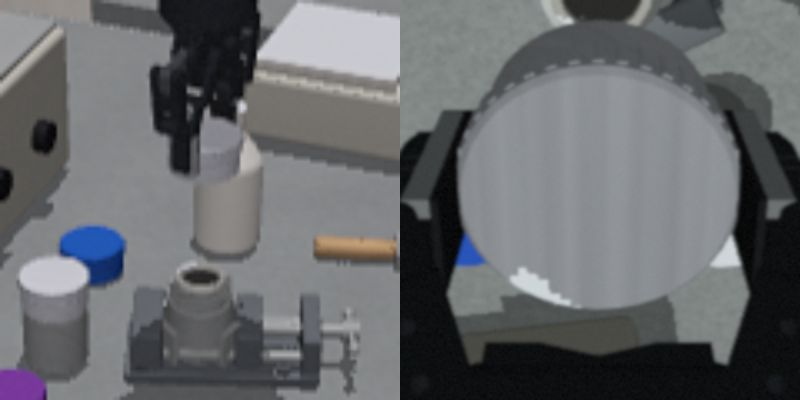

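The lid is off and held square in the gripper, and the jar neck is open. In the wrist view the disc again spans columns 458–739 of the crop, so it hasn't slipped. Moving over the tray.

Call:
{"name": "arm_command", "arguments": {
  "plan": [
    [[0.0206,0.0425,0],[0,0,0],255],
    [[0.0206,0.0425,0],[0,0,0],255],
    [[0.0206,0.0425,0],[0,0,0],255],
    [[0.0206,0.0425,0],[0,0,0],255],
    [[0.0206,0.0425,0],[0,0,0],255],
    [[0.0206,0.0425,0],[0,0,0],255],
    [[0.0206,0.0425,0],[0,0,0],255],
    [[0.0206,0.0425,0],[0,0,0],255]
  ]
}}

```text
time_s: 13.45
tool_pos: [445.5, 174.1, 187.8]
ee_rot: [0.072, 0.997, 0.0, 0.0]
force: [1.4, -0.2, -0.7]
gripper_width: 58.0
finger_force: 64.9
```

Call:
{"name": "arm_command", "arguments": {
  "plan": [
    [[0,0,0],[0,0,0],255],
    [[0,0,0],[0,0,0],255],
    [[0,0,0],[0,0,0],255]
  ]
}}

```text
time_s: 13.75
tool_pos: [446.6, 171.8, 187.5]
ee_rot: [0.073, 0.997, -0.0, 0.0]
force: [0.2, -0.7, -2.3]
gripper_width: 58.1
finger_force: 65.0
```

```bash
python3 st.py
python3 - <<'E'
from h import *
np.set_printoptions(precision=1,suppress=True)
m=camera_model("wrist");save('wrist','w6.png')
for n,z in(("tray",0),("tray_clear",3),("cup",3),("balls_pot",3)):
    for r in pinpoint(n,"wrist")[:2]: print(n,np.round(r["point"]),round(r["conf"],2),atz("wrist",r["point"],z,m))
s=cv2.imread("pics/w6.png")
E
```

```text
13.75 [446.64 171.83 187.52] yaw 171.7 F [ 0.24 -0.68 -2.32] toolF [-0.33 -0.64  2.32] M [-0.   -0.03  0.03] 58.08429035795845 64.97353792190552 -1.2193297744606166
tray [316. 199.] 0.89 [474.5 164.5   0. ]
tray_clear [321. 172.] 0.59 [445.5 173.6   3. ]
cup [543. 328.] 0.43 [677.3 412.7   3. ]
balls_pot [269. 252.] 0.41 [527.1 103.5   3. ]
```

View pics/w6.png

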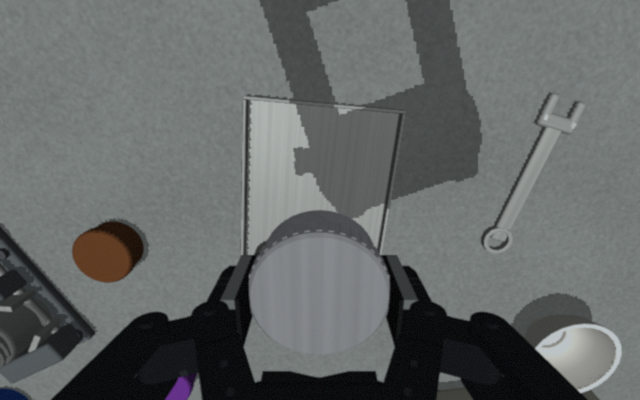

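The wrist view shows the tray's −x corners at (245,97) and (404,111), and its floor clear behind the lid. I'll locate the tray from those.

Run:
```python
from h import *
np.set_printoptions(precision=2,suppress=True)
m=camera_model("wrist")
A=atz("wrist",(245,97),18,m);B=atz("wrist",(404,111),18,m);C=atz("wrist",(243,250),18,m);D=atz("wrist",(383,245),18,m)
print(A,B,np.linalg.norm(A-B),C,D)
n=(A-B)/np.linalg.norm(A-B); ty=n if n[1]>0 else -n; tx=np.array([ty[1],-ty[0],0])
cen=(A+B)/2+100*tx; print("yaw",np.degrees(np.arctan2(tx[1],tx[0])),"centre",cen,"tgt-30",cen-30*tx)
for q in(C,D): print("edge y in tray",(q-cen)@ty,(q-cen)@tx)
print(rel(cen-30*tx))
```

```text
[362.06 116.39  18.  ] [395.68 258.23  18.  ] 145.76302478982035 [513.23  80.31  18.  ] [529.3  227.51  18.  ]
yaw -13.332010077181836 centre [476.17 164.25  18.  ] tgt-30 [446.98 171.17  18.  ]
edge y in tray -73.13414281709483 55.412357940064794
edge y in tray 73.80396074096372 37.10427667770343
(array([-0.  , -0.  ,  0.17]), np.float64(171.61), array([-0.,  0., -1.]))
```

Call:
{"name": "arm_command", "arguments": {
  "plan": [
    [[0,0,0.03],[0,0,0.085],255],
    [[0,0,0.04],[0,0,0],255],
    [[0,0,0.04],[0,0,0],255],
    [[0,0,0.03],[0,0,0],255],
    [[0,0,0.02],[0,0,0],255],
    [[0,0,0.01],[0,0,0],255],
    [[0,0,0],[0,0,0],255],
    [[0,0,0],[0,0,0],255]
  ]
}}

```text
time_s: 14.8
tool_pos: [447.0, 172.4, 18.4]
ee_rot: [0.115, 0.993, 0.0, 0.0]
force: [0.2, -0.2, -1.4]
gripper_width: 58.0
finger_force: 65.0
```

Call:
{"name": "arm_command", "arguments": {
  "plan": [
    [[0,0,0.002],[0,0,0],255],
    [[0,0,0.002],[0,0,0],255],
    [[0,0,0],[0,0,0],255],
    [[0,0,0],[0,0,0],255]
  ]
}}

```text
time_s: 15.2
tool_pos: [446.5, 172.5, 13.8]
ee_rot: [0.115, 0.993, 0.0, 0.0]
force: [0.8, 0.6, -1.8]
gripper_width: 58.4
finger_force: 65.0
```

Call:
{"name": "arm_command", "arguments": {
  "plan": [
    [[0,0,0.001],[0,0,0],255],
    [[0,0,0.001],[0,0,0],255],
    [[0,0,0.001],[0,0,0],255],
    [[0,0,0.001],[0,0,0],255],
    [[0,0,0.001],[0,0,0],255],
    [[0,0,0],[0,0,0],255]
  ]
}}

```text
time_s: 15.8
tool_pos: [446.3, 172.5, 8.4]
ee_rot: [0.115, 0.993, 0.0, -0.0]
force: [0.4, 0.0, -1.3]
gripper_width: 58.2
finger_force: 65.0
```

Call:
{"name": "arm_command", "arguments": {
  "plan": [
    [[0,0,0.0005],[0,0,0],255],
    [[0,0,0.0005],[0,0,0],255],
    [[0,0,0],[0,0,0],255]
  ]
}}

```text
time_s: 16.1
tool_pos: [446.4, 172.5, 7.5]
ee_rot: [0.115, 0.993, 0.0, -0.0]
force: [0.0, -0.2, -1.2]
gripper_width: 57.8
finger_force: 65.0
```

Call:
{"name": "arm_command", "arguments": {
  "plan": [
    [[0,0,0.0005],[0,0,0],255],
    [[0,0,0.0005],[0,0,0],255],
    [[0,0,0],[0,0,0],255]
  ]
}}

```text
time_s: 16.4
tool_pos: [446.3, 172.5, 6.5]
ee_rot: [0.115, 0.993, 0.0, -0.0]
force: [-1.0, -0.1, -0.7]
gripper_width: 58.0
finger_force: 65.0
```

Call:
{"name": "arm_command", "arguments": {
  "plan": [
    [[0,0,0.0005],[0,0,0],255],
    [[0,0,0],[0,0,0],255]
  ]
}}

```text
time_s: 16.6
tool_pos: [446.4, 172.5, 6.1]
ee_rot: [0.115, 0.993, 0.0, 0.0]
force: [-1.1, -0.3, -0.7]
gripper_width: 58.0
finger_force: 65.4
```

Call:
{"name": "arm_command", "arguments": {
  "plan": [
    [[0,0,0.0005],[0,0,0],255],
    [[0,0,0],[0,0,0],255]
  ]
}}

```text
time_s: 16.8
tool_pos: [446.5, 172.5, 5.9]
ee_rot: [0.115, 0.993, 0.0, 0.0]
force: [-3.5, -0.3, 7.9]
gripper_width: 58.0
finger_force: 66.1
```

Touched down at about 8 N. Releasing.

Call:
{"name": "arm_command", "arguments": {
  "plan": [
    [[0,0,0],[0,0,0],60],
    [[0,0,0],[0,0,0],50],
    [[0,0,0],[0,0,0],30],
    [[0,0,0],[0,0,0],15],
    [[0,0,0],[0,0,0],0],
    [[0,0,0],[0,0,0],0]
  ]
}}

```text
time_s: 17.4
tool_pos: [446.3, 172.5, 5.5]
ee_rot: [0.115, 0.993, 0.0, -0.0]
force: [-0.0, -0.9, -0.4]
gripper_width: 85.4
finger_force: 0.0
```

Call:
{"name": "arm_command", "arguments": {
  "plan": [
    [[0,0,-0.005],[0,0,0],0],
    [[0,0,-0.01],[0,0,0],0],
    [[0,0,-0.02],[0,0,0],0],
    [[0,0,-0.04],[0,0,0],0],
    [[0,0,-0.04],[0,0,0],0],
    [[0,0,-0.04],[0,0,0],0],
    [[0,0,0],[0,0,0],0],
    [[0,0,0],[0,0,0],0]
  ]
}}

```text
time_s: 18.2
tool_pos: [446.7, 172.5, 162.0]
ee_rot: [0.115, 0.993, 0.0, 0.001]
force: [0.7, 0.3, -0.5]
gripper_width: 85.1
finger_force: 0.0
```

```bash
python3 st.py
python3 - <<'E'
from h import *
np.set_printoptions(precision=1,suppress=True)
m=camera_model("wrist");im2=save('wrist','w7.png');im=save('side','d7.png')
K=np.array(m["intrinsics"]);q=K@(np.array(m["R"])@np.array([447,172,33])+np.array(m["t"]));c0=q[:2]/q[2];print(c0)
for r in near(outline_of("lid","wrist"),c0,40): 
    ys,xs=np.nonzero(r["region"]);print(r["conf"],r["point"],xs.min(),xs.max(),ys.min(),ys.max())
for r in near(pinpoint("lid","wrist"),c0,40): 
    w=atz("wrist",r["point"],3,m);a=np.radians(-13.3);d=w[:2]-[476.2,164.2];print("lid",w,"tray xy",d@[np.cos(a),np.sin(a)],d@[-np.sin(a),np.cos(a)])
cv2.imwrite('pics/c7.png',np.hstack([cv2.resize(im[230:340,240:380,::-1],(380,300)),cv2.resize(im2[:,80:560,::-1],(400,300))]))
E
```

```text
18.2 [446.67 172.54 162.02] yaw 166.8 F [ 0.7   0.29 -0.53] toolF [-0.62  0.44  0.53] M [-0.01 -0.02  0.02] 85.12013161121754 0.0 -1.1335926968380328
[318.5 189.9]
0.62 [318.5, 186.7] 285 353 150 219
lid [450.1 172.4   3. ] tray xy -27.252048489056467 1.9665954319077459
```

View pics/c7.png

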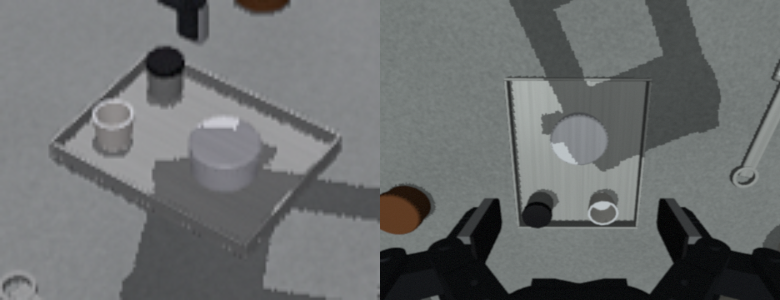

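The lid lies flat and right way up in the clear part of the tray, at side crop (225,150) and wrist crop (578,138). The crucible and pot haven't moved, and the gripper is clear. Handing in.

```bash
python3 -c "
from station import *
print(sign_off())"
```

```text
the job is handed in; nothing more can be done
None
```

The lid came free and is now lying flat and right way up in the clear part of the tray, about 27 mm to −x of the tray's centre; I've handed the job in, but the sign-off gave no verdict.

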